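# Change the ink cassette of the tag stamp

### The job

Change the ink in the tag stamp: lift the spent ink cassette out of the stamp's open bay and leave it on the round plate, then set the fresh cassette from the table into the bay, rib up. Swing the clamp frame down over it until the catch snaps and holds the cassette fully home, then press the stamp's round knob all the way down to its stop for a test mark on the tag in the throat, and let it spring back up. Leave the tag stack, the wax cake and the two thread spools alone.

Things in the scene. Friction and masses are not known exactly. Their poses are not given: they have to be found in the camera images.
- stamp: Bench tag stamp, grey housing on a dark 130 x 172 x 11 mm base that does not move. Origin: centre of the base's underside; x points from its front (open throat, clamp's free end) to its back (hinge), y to its left, z up. On the left, centred at y +38 mm, the ink bay: a block 76 (x) x 62 (y) mm with its top 58 mm up and a pocket 57 (x) x 45 (y) mm. On the right the stamping tower with the round knob, its top also 58 mm up.
- cradle (a point): Point in the middle of the bay's pocket, 34 mm above the table, axes as the stamp's: where the origin of a cassette lies when it is fully home. The bay's floor is sprung: unloaded it carries a cassette 9 mm higher (cassette underside 15 mm below the housing's top); it takes about 3.5 N to start and 9 N to push a cassette fully home.
- cassette_spent: The spent ink cassette, in the bay at the start. Grey plastic block 54 (x) x 42 (y) x 26 mm, lower 6 mm tapered by 3.5 mm a side to lead in, with a grip rib on top 34 (along x) x 10 (y) mm, from 26 to 44 mm above the underside. Origin: centre of the underside, z up. 60 g. Fits either way round (half turn about z).
- cassette_fresh: The fresh ink cassette, same make and size as the spent one, standing rib up on the table away from the stamp. Origin: centre of the underside, z up.
- dish: Round shallow melamine plate, 217 mm across, rim 24 mm high; its uneven flat middle, 6 to 9 mm above the table, is about 110 mm across. Origin: centre of the underside.
- clamp (a joint): Angle of the clamp frame (rad): 0 closed, level, latched; 2.1 fully open, leaning back. It stays where it is left; about 1 N at its crossbar swings it. From 0.2 rad its pads drive the cassette 9 mm down (2 to 4 N at the crossbar), from 0.07 the sprung catch resists too: about 8 N snap it past, to a firm stop at -0.015. Let go sooner, it rises to 0.2 again. Once latched it cannot be pulled open.
- clamp_hinge (a point): On the clamp's hinge axis, behind the bay, 70 mm above the table and 48 mm behind the pocket's centre. The axis is the stamp's y; the point turns with the clamp: its -x points along the clamp to the free end, its z out of the clamp's upper face (upward when closed).
- clamp_bar (a point): Middle of the upper face of the clamp's front crossbar, 93 mm from the hinge axis and 3 mm above it (when closed). The frame is two steel side bars 40 mm over all, 7 mm thick, joined by a 14 mm wide, 44 mm long crossbar that carries a black thumb tab 28 mm wide reaching 14 mm farther out (114 mm from the hinge axis). The window between the bars clears the cassette's rib. Axes as clamp_hinge. The face away from the robot when open is the one to push.
- ram (a joint): Travel of the stamp's knob (m): 0 up, 0.012 down on its stop. Sprung: about 3 N to start, 8 N at the stop; springs back when let go.
- knob_top (a point): Centre of the top of the round black knob (38 mm across, domed, 97 mm above the table when up). It moves straight down.
- tag_stack: Bystander: stack of card tags 66 x 34 x 12 mm in front of the stamp. Origin: centre of the underside.
- wax: Bystander: round cake of beeswax, 38 mm across, 13 mm high. Origin: centre of the underside.
- spool_tall: Bystander: thread spool 35 mm across, 58 mm high, standing behind the stamp. Origin: centre of the underside.
- spool_short: Bystander: thread spool 33 mm across, 40 mm high, standing behind the stamp. Origin: centre of the underside.
There are look-alikes about, which are no part of the job. Leave any orange or pink look-alike of the cassette_fresh alone.

How it is judged:
By the outcome, as a careful person would: the job done as asked, in the order asked, and still so for the second after the job is handed in, with the robot touching nothing.
It also fails if it takes over 67 s, if anything falls off the work surface, if the arm or the gripper's body presses on something with over 40 N, if the wrist force passes 120 N, or if a joint passes its speed limit or range.

### The arm

A 7-joint arm with a two-finger parallel gripper is mounted at the origin on a cart in front of the work surface, level with it; the furniture and walls round the work are solid. World frame = base frame: x ahead of the robot, y to its left, z up, the work surface at z = 0. Lengths are in m, angles in rad, forces in N, time in s.
With the tool pointing down it reaches from about 0.425 to 0.925 m from the base axis. Payload 6.8 kg.
Tool frame: the origin (TCP) lies on the centre line of the jaws, within the pads' length; the fingertips stand 19 mm ahead of it and the grasp point (between the pads) is the TCP; z points along the fingers, y is the line along which they close (so a half turn about z gives the same grasp; the last joint's range is limited). The gripper opens to 85 mm and grips with 20 to 120 N. Pads are 22 mm wide; open, the fingers measure 114 mm over their backs; the gripper's body (76 mm by 85 mm) begins 54 mm behind the grasp point. The pads swing forward as they close: fully open they stand 13 mm farther back than shut.
Start: joints at [-1.337, 0.477, 0.022, 1.555, -0.011, 1.109, -0.083], TCP at [0.226, 0.636, 0.25] pointing down, gripper open.
Joint ranges: [-2.96, 2.96], [-0.34, 2.1], [-1.41, 1.46], [0.24, 2.44], [-1.37, 4.51], [0.17, 1.92], [-2.96, 2.96]. Speed limits (rad/s): [2.39, 2.39, 3.14, 3.14, 3.14, 3.14, 3.14].

### API

Orientations are given as a rotation vector (axis times angle).
In Python, from bench import r gives the robot as it stands. The module is installed in compiled form; this text tells all that it offers.
- The arm moves only by the tool arm_command, never from a script. Its argument "rows" is a list of rows, each an object of numbers: "fingers": the opening, from -1 (shut) to 1 (fully open); "x", "y", "z": the shift along the tool's x, y, z in m; "ax", "ay", "az": the turn, a rotation vector about the tool's x, y, z in degrees. In form: [{"fingers": .., "x": .., "y": .., "z": .., "ax": .., "ay": .., "az": ..}, ...]. A call has 1 to 10 rows; each row shifts and turns the commanded pose from where the row before left it, along the tool's axes as they then stand; what a row does not reach is not made up. A row lasts 1/12 s, in which the tool goes at most 41.7 mm and 7.16 degrees, less where a joint would pass 70% of its speed; a pose out of reach is approached as far as the arm can. A call is refused whole if a number of a shift passes 0.0417 or a number of a turn 7.16, either way. A call with a gripper value outside its range is refused whole. The fingers move at their own pace and stop on an object; "grip_force" is the grip in N (left out, the last holds). Time passes only in rows, so rows that do not move let the fingers close. It gives the time, the measured TCP pose, the force, the opening and the grip force at its end, in the units of the state.
- r.get_obs(): the state, without advancing time (a new reading comes with each control period).
- r.grab_frame(name): name is "scene" or "top" or "wrist"; returns a dict with "frame" (384x512x3 uint8, red, green, blue), "depth" (384x512 float32, m along the optical axis (not along the pixel's ray), 0 where there is no reading), "K" (3x3 intrinsics, pixels), "world_from_camera" (4x4, takes a point from camera to world coordinates). Camera axes: x right, y down, z forward; pixel columns grow to the right and rows downward; lengths in m; the calibration is good to about 2 mm. A picture is of the moment at which its call begins.
- r.hand_in(): hands the job in; it is judged then, once.
The state is a dict: "clock": time; "joints": joint angles; "qvel": joint speeds; "tau": joint torques, N m; "tcp_pos": TCP position; "orientation": TCP orientation; "contact_force": force on the tool from outside, world axes, zero at the start; "moment": the same for the moment, N m; "grip_width": finger opening in m; "gripper_force": force on a finger pad.
Only numpy, scipy, OpenCV 4.12 (cv2) and the standard library are available. Lean on these libraries where they do the work, as an engineer would, in place of code of your own. Each camera call takes 0.05 s, during which the arm holds its last target. There are 200 camera calls.

## Working session

There is one attempt and no reset: what is moved stays moved. The work goes in short steps, Python scripts to look and compute and a tool call to move; the robot and the scene stay as the last step left them, time stands still between calls to the robot, and variables do not carry over. Pictures are saved under pics/ and viewed, at most 10 in all, crops included, and the job is handed in when it is done.

Besides the shell and the picture viewer there is one more tool, called after "Call:" as name(argument=value, ...), one argument or row to a line, values as JSON. arm_command: Moves the arm, as the interface text tells. Its arguments: {"type":"object","properties":{"rows":{"type":"array"},"grip_force":{"type":"number"}},"required":["rows"]}

```bash
mkdir -p pics; cat > h.py <<'E'
import numpy as np, cv2
from bench import r
from scipy.spatial.transform import Rotation as R
def grab(n):
    f=r.grab_frame(n); np.savez('%s.npz'%n,**f); return f
def cloud(f):
    K=f['K'];d=f['depth'];v,u=np.mgrid[:d.shape[0],:d.shape[1]]
    P=np.stack([(u-K[0,2])/K[0,0]*d,(v-K[1,2])/K[1,1]*d,d],-1)
    T=f['world_from_camera'];return P@T[:3,:3].T+T[:3,3]
E
python3 - <<'E'
from h import *
o=r.get_obs();print({k:np.round(v,3) for k,v in o.items()})
for n in('scene','top'):
    f=grab(n);im=f['frame'][:,:,::-1]
    cv2.imwrite('pics/%s0.png'%n,cv2.resize(im,(800,600)))
    print(n,f['world_from_camera'].round(3).tolist(),f['K'][0,0])
E
```

```text
{'clock': np.float64(0.0), 'joints': array([-1.337,  0.478,  0.022,  1.556, -0.011,  1.109, -0.083]), 'qvel': array([ 0.001,  0.001, -0.001,  0.001,  0.003, -0.   ,  0.001]), 'tau': array([-1.0000e-03, -5.9645e+01,  1.6080e+00, -2.8120e+01,  1.2000e-02,
        9.0000e-03,  0.0000e+00]), 'tcp_pos': array([0.226, 0.635, 0.249]), 'orientation': array([-5.340e-01, -3.096e+00,  3.000e-03]), 'contact_force': array([-0.045, -0.389, -0.22 ]), 'moment': array([-0.023, -0.013, -0.024]), 'gripper_force': np.float64(0.0), 'grip_width': np.float64(0.085)}
scene [[0.551, -0.526, 0.648, -0.101], [-0.835, -0.332, 0.44, -0.333], [-0.017, -0.783, -0.622, 0.719], [0.0, 0.0, 0.0, 1.0]] 419.70808627965147
top [[-0.015, -0.999, 0.041, 0.513], [-1.0, 0.016, 0.019, 0.089], [-0.019, -0.041, -0.999, 1.136], [0.0, 0.0, 0.0, 1.0]] 385.6905471746172
```

View pics/scene0.png

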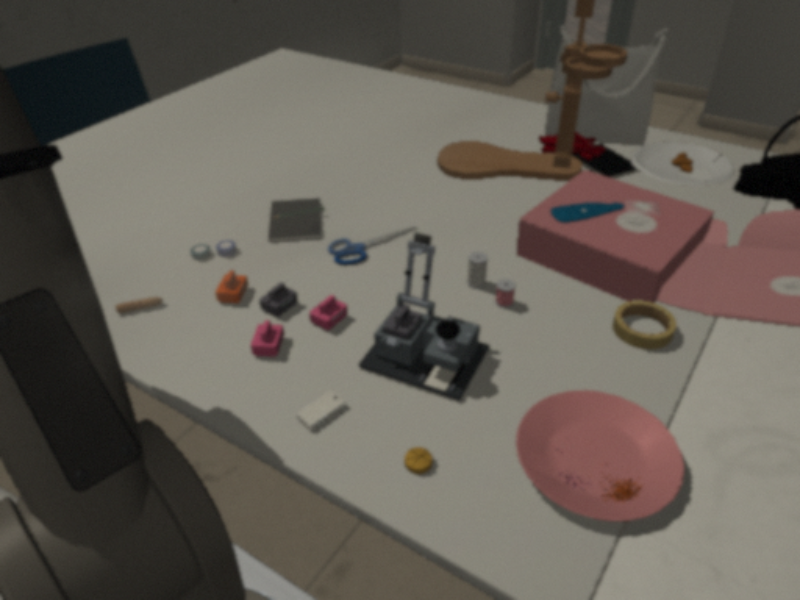

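View pics/top0.png

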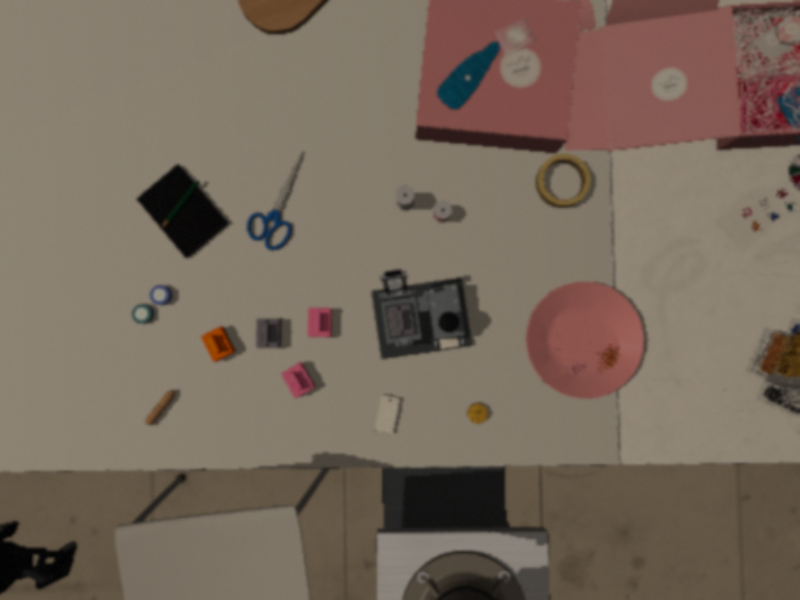

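The scene view shows the stamp at about (430,340) with its clamp open, the pink plate at (600,455) and the tags at (322,410). The top view has the stamp at (422,318), the plate at (585,340), the wax at (478,412) and the spools at (405,197) and (443,211).

Fresh-cassette candidates in the top view are orange (218,343), dark grey (270,332), pink (320,322) and pink (298,380). The dark grey one fits, because the orange and pink ones are look-alikes. I'll confirm it in a crop and measure.

```bash
python3 - <<'E'
from h import *
f=dict(np.load('top.npz'));P=cloud(f);im=f['frame']
crop=im[165:265,115:315,::-1];cv2.imwrite('pics/crop.png',cv2.resize(crop,(800,400),interpolation=cv2.INTER_CUBIC))
def show(name,m,lo,hi):
    m=m&(P[...,2]>lo)&(P[...,2]<hi)
    n,l,s,c=cv2.connectedComponentsWithStats(m.astype(np.uint8))
    for i in range(1,n):
        if s[i,4]<8: continue
        q=P[l==i];rc=cv2.minAreaRect((q[:,:2]*1000).astype(np.float32))
        print(name,c[i].round(0),s[i,4],'med',np.median(q,0).round(3),'rect',np.round(rc[0],0),np.round(rc[1],0),round(rc[2],1))
box=lambda a,b,c,d:(lambda m:(m.__setitem__((slice(c,d),slice(a,b)),True),m)[1])(np.zeros(P.shape[:2],bool))
g=box(160,185,198,228)
show('cas',g,.015,.06); show('rib',g,.036,.06)
s=box(232,310,165,235)
show('base',s,.005,.07);show('housing',s,.05,.062);show('rib',s,.075,.1);show('high',s,.1,.25);show('knob',box(275,300,190,220),.08,.11)
show('dish',box(325,420,170,265),.015,.04);show('dishmid',box(365,385,207,227),-.01,.04)
print(P[190:215,248:268,2][::3,::2].round(3))
f=dict(np.load('scene.npz'));P=cloud(f)
S=np.zeros(P.shape[:2],bool);S[140:260,225:320]=True
show('S-high',S,.1,.25);show('S-knob',S,.085,.1);show('S-56',S,.052,.062);show('S-base',S,.006,.07)
G=np.zeros(P.shape[:2],bool);G[178:204,163:193]=True
show('S-cas',G,.012,.06);show('S-rib',G,.036,.06);show('S-top',G,.02,.03)
E
```

```text
cas [171. 213.] 280 med [0.525 0.351 0.026] rect [526. 354.] [43. 53.] 85.9
rib [169. 212.] 43 med [0.528 0.354 0.043] rect [526. 354.] [31. 10.] 1.0
base [269. 204.] 2198 med [0.547 0.067 0.049] rect [549.  68.] [132. 175.] 7.7
housing [274. 200.] 882 med [0.565 0.048 0.057] rect [553.  69.] [ 96. 142.] 8.9
rib [252. 187.] 49 med [0.592 0.114 0.079] rect [591. 118.] [11. 49.] 10.4
rib [256. 204.] 49 med [0.545 0.106 0.086] rect [545. 107.] [33. 11.] 7.3
rib [286. 205.] 143 med [0.541 0.025 0.096] rect [540.  24.] [34. 34.] 44.6
high [251. 179.] 177 med [0.609 0.117 0.163] rect [607. 116.] [29. 42.] 5.1
knob [286. 205.] 144 med [0.541 0.025 0.096] rect [540.  24.] [34. 34.] 44.6
dish [375. 217.] 1600 med [ 0.503 -0.239  0.02 ] rect [ 506. -228.] [213. 214.] 43.2
dishmid [375. 216.] 399 med [ 0.507 -0.237  0.005] rect [ 506. -237.] [58. 55.] 89.1
[[0.072 0.011 0.013 0.011 0.009 0.013 0.013 0.056 0.058 0.052]
 [0.056 0.057 0.056 0.058 0.059 0.061 0.058 0.055 0.059 0.05 ]
 [0.069 0.062 0.066 0.07  0.07  0.068 0.068 0.068 0.057 0.049]
 [0.069 0.072 0.071 0.088 0.088 0.071 0.07  0.063 0.0
[... 870 characters left out ...]
56 [291. 219.] 437 med [0.545 0.012 0.057] rect [559.  23.] [100.  55.] 7.9
S-base [231. 159.] 79 med [0.737 0.333 0.008] rect [740. 333.] [92. 41.] 14.3
S-base [305. 171.] 239 med [0.76  0.089 0.042] rect [769.  93.] [36. 33.] 47.7
S-base [319. 187.] 27 med [0.734 0.033 0.027] rect [738.  35.] [20.  4.] 33.8
S-base [273. 225.] 2888 med [0.521 0.058 0.036] rect [548.  66.] [129. 172.] 7.9
S-base [267. 194.] 17 med [0.586 0.104 0.068] rect [587. 106.] [ 6. 35.] 4.8
S-cas [178. 190.] 295 med [0.517 0.346 0.025] rect [525. 351.] [46. 59.] 87.7
S-rib [177. 184.] 51 med [0.523 0.349 0.042] rect [525. 351.] [34. 13.] 0.2
S-top [178. 191.] 163 med [0.515 0.343 0.025] rect [524. 350.] [44. 58.] 88.5
```

View pics/crop.png

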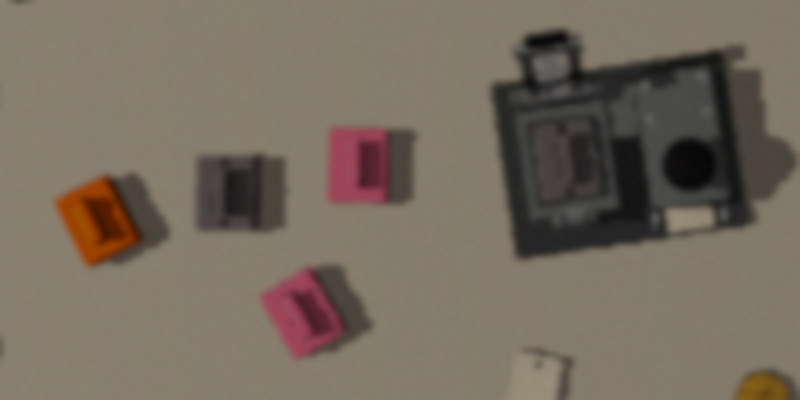

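The crop confirms it: the dark grey cassette at (232,192) is rib up and neither orange nor pink, so it is the fresh one. The two views agree on the stamp: yaw about 7.9°, pocket centre near (0.5435, 0.1046). I'll plan the approach over the bay.

```bash
cat >> h.py <<'E'
def plan(*wps):
    """waypoints (x,y,z,yaw_of_tool_y_deg): turn first, then shift in the turned tool axes"""
    o=r.get_obs();p=np.array(o['tcp_pos']);Q=R.from_rotvec(o['orientation'])
    print('t',round(float(o['clock']),2),'p',p.round(4),'w',round(float(o['grip_width']),4),'F',np.round(o['contact_force'],1))
    for x,y,z,a in wps:
        a=np.radians(a);ty=np.array([np.cos(a),np.sin(a),0]);tz=np.array([0,0,-1.]);tx=np.cross(ty,tz)
        N=R.from_matrix(np.stack([tx,ty,tz],1));d=(Q.inv()*N).as_rotvec(degrees=True)
        t=np.array([x,y,z]);print('turn',d.round(2),'shift mm',(N.inv().apply(t-p)*1000).round(1));p,Q=t,N
E
python3 - <<'E'
from h import *
plan((.5435,.1046,.17,97.9))
E
```

```text
t 0.1 p [0.2261 0.6355 0.2494] w 0.0854 F [ 0.3 -0.4  0.1]
turn [-9.000e-02 -2.000e-02 -2.749e+01] shift mm [-241.4 -569.5   79.4]
```

Call:
arm_command(
  rows=[
    {"fingers":0,"az":-6.87},
    {"fingers":0,"az":-6.87},
    {"fingers":0,"az":-6.87},
    {"fingers":0,"az":-6.87},
    {"x":-0.0161,"y":-0.038},
    {"x":-0.0161,"y":-0.038},
    {"x":-0.0161,"y":-0.038},
    {"x":-0.0161,"y":-0.038},
    {"x":-0.0161,"y":-0.038},
    {"x":-0.0161,"y":-0.038},
  ],
  grip_force=40,
)

```text
validation failed for argument at $.ro...
```

Call:
arm_command(
  rows=[
    {"x":-0.0161,"y":-0.038},
    {"x":-0.0161,"y":-0.038},
    {"x":-0.0161,"y":-0.038},
    {"x":-0.0161,"y":-0.038},
    {"x":-0.0161,"y":-0.038},
    {"x":-0.0161,"y":-0.038},
    {"x":-0.0161,"y":-0.038},
    {"x":-0.0161,"y":-0.038},
    {"x":-0.0161,"y":-0.038},
    {},
  ],
)

```text
validation failed for argument at $.ro...
```

```bash
python3 - <<'E'
from h import *
plan((.5435,.1046,.17,97.9),(.5435,.1046,.09,97.9))
f=grab('wrist');print(f['world_from_camera'].round(3).tolist())
cv2.imwrite('pics/w1.png',f['frame'][:,:,::-1])
E
```

```text
t 0.1 p [0.2261 0.6355 0.2494] w 0.0854 F [ 0.3 -0.4  0.1]
turn [-9.000e-02 -2.000e-02 -2.749e+01] shift mm [-241.4 -569.5   79.4]
turn [0. 0. 0.] shift mm [ 0.  0. 80.]
[[0.336, 0.894, 0.297, 0.15], [0.942, -0.318, -0.108, 0.664], [-0.002, 0.316, -0.949, 0.374], [0.0, 0.0, 0.0, 1.0]]
```

Every row apparently needs all its fields.

Call:
arm_command(
  rows=[
    {"fingers":0,"x":0,"y":0,"z":0,"ax":0,"ay":0,"az":-6.87},
    {"fingers":0,"x":0,"y":0,"z":0,"ax":0,"ay":0,"az":-6.87},
    {"fingers":0,"x":0,"y":0,"z":0,"ax":0,"ay":0,"az":-6.87},
    {"fingers":0,"x":0,"y":0,"z":0,"ax":0,"ay":0,"az":-6.87},
    {"fingers":0,"x":-0.0161,"y":-0.038,"z":0,"ax":0,"ay":0,"az":0},
    {"fingers":0,"x":-0.0161,"y":-0.038,"z":0,"ax":0,"ay":0,"az":0},
    {"fingers":0,"x":-0.0161,"y":-0.038,"z":0,"ax":0,"ay":0,"az":0},
    {"fingers":0,"x":-0.0161,"y":-0.038,"z":0,"ax":0,"ay":0,"az":0},
    {"fingers":0,"x":-0.0161,"y":-0.038,"z":0,"ax":0,"ay":0,"az":0},
    {"fingers":0,"x":-0.0161,"y":-0.038,"z":0,"ax":0,"ay":0,"az":0},
  ],
  grip_force=40,
)

```text
clock: 0.98
tcp_pos: [0.3539, 0.4214, 0.2501]
orientation: [0.216, -3.134, 0.0]
contact_force: [0.9, 0.1, -0.5]
grip_width: 0.0425
gripper_force: 0.0
```

Call:
arm_command(
  rows=[
    {"fingers":0,"x":-0.0161,"y":-0.038,"z":0,"ax":0,"ay":0,"az":0},
    {"fingers":0,"x":-0.0161,"y":-0.038,"z":0,"ax":0,"ay":0,"az":0},
    {"fingers":0,"x":-0.0161,"y":-0.038,"z":0,"ax":0,"ay":0,"az":0},
    {"fingers":0,"x":-0.0161,"y":-0.038,"z":0,"ax":0,"ay":0,"az":0},
    {"fingers":0,"x":-0.0161,"y":-0.038,"z":0,"ax":0,"ay":0,"az":0},
    {"fingers":0,"x":-0.0161,"y":-0.038,"z":0,"ax":0,"ay":0,"az":0},
    {"fingers":0,"x":-0.0161,"y":-0.038,"z":0,"ax":0,"ay":0,"az":0},
    {"fingers":0,"x":-0.0161,"y":-0.038,"z":0.03,"ax":0,"ay":0,"az":0},
    {"fingers":0,"x":-0.0161,"y":-0.038,"z":0.03,"ax":0,"ay":0,"az":0},
    {"fingers":0,"x":0,"y":0,"z":0.02,"ax":0,"ay":0,"az":0},
  ],
)

```text
clock: 1.82
tcp_pos: [0.5388, 0.1096, 0.1803]
orientation: [-0.201, 3.133, -0.006]
contact_force: [0.1, -0.4, -0.1]
grip_width: 0.0427
gripper_force: 0.0
```

```bash
python3 - <<'E'
from h import *
plan((.5435,.1046,.17,97.9),(.5435,.1046,.09,97.9))
f=grab('wrist');P=cloud(f)
cv2.imwrite('pics/w2.png',f['frame'][:,:,::-1])
def rect(n,m):
    k,l,s,c=cv2.connectedComponentsWithStats(m.astype(np.uint8))
    for i in range(1,k):
        if s[i,4]>150:
            q=P[l==i];rc=cv2.minAreaRect((q[:,:2]*1000).astype(np.float32));print(n,c[i].round(),s[i,4],np.median(q,0).round(4),np.round(rc[0],1),np.round(rc[1],1),round(rc[2],1))
z=P[...,2]
rect('84-91',(z>.081)&(z<.091));rect('69',(z>.065)&(z<.073));rect('58',(z>.055)&(z<.061))
rect('knob',(z>.092)&(z<.1))
E
```

```text
t 1.82 p [0.5388 0.1096 0.1803] w 0.0427 F [ 0.1 -0.4 -0.1]
turn [-0.22  0.09 -0.56] shift mm [-4.  -5.6 10.3]
turn [0. 0. 0.] shift mm [ 0.  0. 80.]
84-91 [253. 197.] 473 [0.5417 0.1068 0.0873] [542.9 106.7] [33.1 10.4] 7.4
69 [170. 168.] 199 [0.5302 0.0319 0.0669] [532.5  30.1] [27.8 11.4] 45.7
69 [254. 189.] 2069 [0.5391 0.1062 0.0696] [543.1 107.1] [53.6 42.5] 7.1
69 [254. 233.] 238 [0.585  0.1126 0.0706] [583.8 112.3] [ 5.8 60.9] 7.8
58 [254. 180.] 2419 [0.53   0.1047 0.0586] [540.6 106.7] [85.8 62.2] 7.7
58 [173. 191.] 3750 [0.5642 0.0347 0.0586] [557.7  26.9] [94.9 55.2] 7.8
knob [152. 183.] 1498 [0.5364 0.0254 0.097 ] [538.1  24.1] [36.3 35. ] 48.8
```

View pics/w2.png

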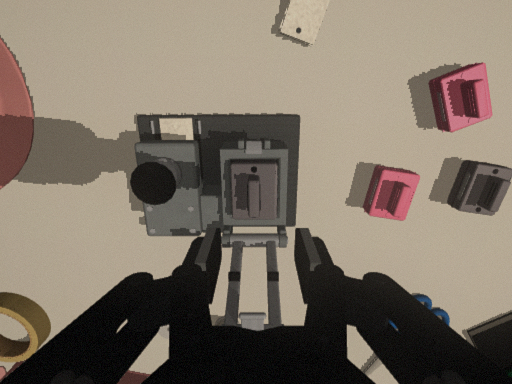

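The wrist view shows the bay and spent cassette at (253,195), the knob at (153,183) and the fresh cassette at (482,187). The cassette measures 33x10 mm at the rib and 54x42 mm at the block, at (0.543, 0.1067) with yaw 7.3°. I'll descend and grasp.

Call:
arm_command(
  rows=[
    {"fingers":0,"x":-0.0038,"y":-0.0035,"z":0.01,"ax":-0.2,"ay":0,"az":0},
    {"fingers":0,"x":0,"y":0,"z":0.03,"ax":0,"ay":0,"az":0},
    {"fingers":0,"x":0,"y":0,"z":0.03,"ax":0,"ay":0,"az":0},
    {"fingers":0,"x":0,"y":0,"z":0.015,"ax":0,"ay":0,"az":0},
    {"fingers":0,"x":0,"y":0,"z":0.005,"ax":0,"ay":0,"az":0},
    {"fingers":-0.5,"x":0,"y":0,"z":0,"ax":0,"ay":0,"az":0},
    {"fingers":-1,"x":0,"y":0,"z":0,"ax":0,"ay":0,"az":0},
    {"fingers":-1,"x":0,"y":0,"z":0,"ax":0,"ay":0,"az":0},
    {"fingers":-1,"x":0,"y":0,"z":0,"ax":0,"ay":0,"az":0},
    {"fingers":-1,"x":0,"y":0,"z":0,"ax":0,"ay":0,"az":0},
  ],
  grip_force=40,
)

```text
clock: 2.7
tcp_pos: [0.5416, 0.1095, 0.0932]
orientation: [-0.21, 3.133, -0.003]
contact_force: [0.8, -13.6, 2.6]
grip_width: 0.009
gripper_force: 38.8
```

```bash
cat >> h.py <<'E'
def held():
    f=grab('wrist');P=cloud(f);o=r.get_obs();Q=R.from_rotvec(o['orientation'])
    L=Q.inv().apply(P.reshape(-1,3)-o['tcp_pos']).reshape(P.shape)*1000
    m=(L[...,2]>16)&(L[...,2]<27)&(abs(L[...,0])<40)&(abs(L[...,1])<30)
    k,l,s,c=cv2.connectedComponentsWithStats(m.astype(np.uint8))
    for i in range(1,k):
        if s[i,4]>100:
            q=L[l==i];print('held',c[i].round(),s[i,4],'lo',np.percentile(q,2,0).round(1),'hi',np.percentile(q,98,0).round(1),'medz',np.median(q[:,2]).round(1))
    return f
E
python3 - <<'E'
from h import *
held()
plan((.545,.107,.23,97.4),(.516,-.225,.23,90),(.516,-.225,.060,90))
E
```

```text
held [254. 212.] 2384 lo [  0.7 -20.5  19.8] hi [24.8 20.  26. ] medz 22.4
t 2.75 p [0.5415 0.1095 0.0932] w 0.0092 F [  1.4 -14.1   2.4]
turn [-0.1   0.09  0.27] shift mm [  -3.1   -2.9 -136.8]
turn [0.  0.  7.4] shift mm [  29. -332.    0.]
turn [0. 0. 0.] shift mm [  0.   0. 170.]
```

Call:
arm_command(
  rows=[
    {"fingers":-1,"x":0,"y":0,"z":-0.01,"ax":0,"ay":0,"az":0},
    {"fingers":-1,"x":0,"y":0,"z":-0.02,"ax":0,"ay":0,"az":0},
    {"fingers":-1,"x":0,"y":0,"z":-0.03,"ax":0,"ay":0,"az":0},
    {"fingers":-1,"x":0,"y":0,"z":-0.035,"ax":0,"ay":0,"az":0},
    {"fingers":-1,"x":0,"y":0,"z":-0.03,"ax":0,"ay":0,"az":0},
    {"fingers":-1,"x":0,"y":0,"z":0,"ax":0,"ay":0,"az":7},
    {"fingers":-1,"x":0.003,"y":-0.035,"z":0,"ax":0,"ay":0,"az":0},
    {"fingers":-1,"x":0.003,"y":-0.035,"z":0,"ax":0,"ay":0,"az":0},
    {"fingers":-1,"x":0.003,"y":-0.035,"z":0,"ax":0,"ay":0,"az":0},
    {"fingers":-1,"x":0.003,"y":-0.035,"z":0,"ax":0,"ay":0,"az":0},
  ],
)

```text
clock: 3.58
tcp_pos: [0.531, -0.0266, 0.2181]
orientation: [-0.027, 3.138, 0.007]
contact_force: [0.4, -0.3, 1.0]
grip_width: 0.0087
gripper_force: 41.5
```

```bash
python3 - <<'E'
from h import *
plan((.516,-.225,.2,90),(.516,-.225,.060,90))
E
```

```text
t 3.58 p [ 0.531  -0.0266  0.2181] w 0.0087 F [ 0.4 -0.3  1. ]
turn [0.25 0.19 0.98] shift mm [  15.  -198.4   18.1]
turn [0. 0. 0.] shift mm [  0.   0. 140.]
```

Call:
arm_command(
  rows=[
    {"fingers":-1,"x":0.003,"y":-0.0385,"z":0,"ax":0,"ay":0,"az":0.8},
    {"fingers":-1,"x":0.003,"y":-0.0385,"z":0,"ax":0,"ay":0,"az":0},
    {"fingers":-1,"x":0.003,"y":-0.0385,"z":0,"ax":0,"ay":0,"az":0},
    {"fingers":-1,"x":0.003,"y":-0.0385,"z":0,"ax":0,"ay":0,"az":0},
    {"fingers":-1,"x":0.003,"y":-0.0385,"z":0.018,"ax":0,"ay":0,"az":0},
    {"fingers":-1,"x":0,"y":0,"z":0.035,"ax":0,"ay":0,"az":0},
    {"fingers":-1,"x":0,"y":0,"z":0.035,"ax":0,"ay":0,"az":0},
    {"fingers":-1,"x":0,"y":0,"z":0.035,"ax":0,"ay":0,"az":0},
    {"fingers":-1,"x":0,"y":0,"z":0.02,"ax":0,"ay":0,"az":0},
    {"fingers":-1,"x":0,"y":0,"z":0,"ax":0,"ay":0,"az":0},
  ],
)

```text
clock: 4.42
tcp_pos: [0.5147, -0.2157, 0.0702]
orientation: [0.004, -3.137, -0.009]
contact_force: [0.5, 1.2, -1.0]
grip_width: 0.0085
gripper_force: 41.6
```

```bash
python3 - <<'E'
from h import *
plan((.516,-.225,.060,90))
f=held();cv2.imwrite('pics/w3.png',f['frame'][:,:,::-1])
t=grab('top');h=cv2.cvtColor(t['frame'],cv2.COLOR_RGB2HSV)
P=cloud(t);m=((h[...,1]>60)&((h[...,0]<8)|(h[...,0]>168)));m[:, :325]=0;m[:,420:]=0;m[:165]=0;m[265:]=0
q=P[m];print(np.percentile(q,1,0).round(3),np.percentile(q,99,0).round(3))
E
```

```text
t 4.42 p [ 0.5147 -0.2157  0.0702] w 0.0085 F [ 0.5  1.2 -1. ]
turn [ 0.31 -0.29  0.14] shift mm [-1.3 -9.3 10.2]
held [256. 213.] 2347 lo [  2.2 -18.9  17.9] hi [26.2 21.5 26.5] medz 24.8
[ 0.402 -0.291  0.002] [ 0.607 -0.127  0.378]
```

View pics/w3.png

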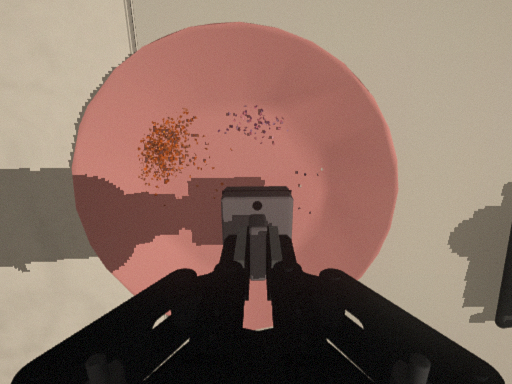

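The held cassette (258,230) hangs level over the plate's middle and clear of the crumbs at (165,148). I'll lower and release.

Call:
arm_command(
  rows=[
    {"fingers":-1,"x":-0.001,"y":-0.009,"z":0,"ax":0,"ay":0,"az":0},
    {"fingers":-1,"x":0,"y":0,"z":0.004,"ax":0,"ay":0,"az":0},
    {"fingers":-1,"x":0,"y":0,"z":0.004,"ax":0,"ay":0,"az":0},
    {"fingers":-1,"x":0,"y":0,"z":0.003,"ax":0,"ay":0,"az":0},
    {"fingers":-1,"x":0,"y":0,"z":0.001,"ax":0,"ay":0,"az":0},
    {"fingers":-1,"x":0,"y":0,"z":0,"ax":0,"ay":0,"az":0},
  ],
)

```text
clock: 5.02
tcp_pos: [0.5171, -0.2256, 0.0603]
orientation: [0.003, -3.141, -0.006]
contact_force: [-1.1, 0.2, 0.7]
grip_width: 0.0087
gripper_force: 41.6
```

Call:
arm_command(
  rows=[
    {"fingers":-1,"x":0,"y":0,"z":0.0015,"ax":0,"ay":0,"az":0},
    {"fingers":-1,"x":0,"y":0,"z":0,"ax":0,"ay":0,"az":0},
    {"fingers":-0.6,"x":0,"y":0,"z":0,"ax":0,"ay":0,"az":0},
    {"fingers":-0.3,"x":0,"y":0,"z":0,"ax":0,"ay":0,"az":0},
    {"fingers":-0.1,"x":0,"y":0,"z":-0.01,"ax":0,"ay":0,"az":0},
    {"fingers":0,"x":0,"y":0,"z":-0.03,"ax":0,"ay":0,"az":0},
    {"fingers":0,"x":0,"y":0,"z":-0.035,"ax":0,"ay":0,"az":0},
    {"fingers":0,"x":0,"y":0,"z":-0.035,"ax":0,"ay":0,"az":0},
    {"fingers":0,"x":0,"y":0,"z":-0.03,"ax":0,"ay":0,"az":0},
    {"fingers":0,"x":0,"y":0,"z":0,"ax":0,"ay":0,"az":0},
  ],
)

```text
clock: 5.85
tcp_pos: [0.5206, -0.2282, 0.2061]
orientation: [-0.001, 3.131, 0.001]
contact_force: [0.3, -0.9, 0.0]
grip_width: 0.0427
gripper_force: 0.0
```

```bash
python3 - <<'E'
from h import *
f=grab('wrist');P=cloud(f);z=P[...,2];m=(z>.026)&(z<.06)&(abs(P[...,0]-.515)<.04)&(abs(P[...,1]+.225)<.04)
q=P[m];print(m.sum(),np.percentile(q,2,0).round(3),np.percentile(q,98,0).round(3),np.median(q,0).round(3))
plan((.525,.3525,.2,90),(.525,.3525,.048,90))
E
```

```text
1753 [ 0.492 -0.243  0.031] [ 0.544 -0.203  0.051] [ 0.516 -0.223  0.033]
t 5.9 p [ 0.5194 -0.2274  0.2033] w 0.0427 F [-0.  -0.8  0.3]
turn [0.09 0.41 0.08] shift mm [ -5.6 579.9   3.3]
turn [0. 0. 0.] shift mm [  0.   0. 152.]
```

Call:
arm_command(
  rows=[
    {"fingers":0,"x":0,"y":0.036,"z":-0.015,"ax":0,"ay":0,"az":0},
    {"fingers":0,"x":0,"y":0.036,"z":0,"ax":0,"ay":0,"az":0},
    {"fingers":0,"x":0,"y":0.036,"z":0,"ax":0,"ay":0,"az":0},
    {"fingers":0,"x":0,"y":0.036,"z":0,"ax":0,"ay":0,"az":0},
    {"fingers":0,"x":0,"y":0.036,"z":0,"ax":0,"ay":0,"az":0},
    {"fingers":0,"x":0,"y":0.036,"z":0,"ax":0,"ay":0,"az":0},
    {"fingers":0,"x":0,"y":0.036,"z":0,"ax":0,"ay":0,"az":0},
    {"fingers":0,"x":0,"y":0.036,"z":0,"ax":0,"ay":0,"az":0},
    {"fingers":0,"x":0,"y":0.036,"z":0,"ax":0,"ay":0,"az":0},
    {"fingers":0,"x":0,"y":0.036,"z":0,"ax":0,"ay":0,"az":0},
  ],
)

```text
clock: 6.73
tcp_pos: [0.5158, 0.1351, 0.2147]
orientation: [0.003, -3.14, -0.005]
contact_force: [0.8, -0.5, -0.1]
grip_width: 0.043
gripper_force: 0.0
```

Call:
arm_command(
  rows=[
    {"fingers":0,"x":0,"y":0.036,"z":0,"ax":0,"ay":0,"az":0},
    {"fingers":0,"x":0,"y":0.036,"z":0,"ax":0,"ay":0,"az":0},
    {"fingers":0,"x":0,"y":0.036,"z":0,"ax":0,"ay":0,"az":0},
    {"fingers":0,"x":0,"y":0.036,"z":0.01,"ax":0,"ay":0,"az":0},
    {"fingers":0,"x":0,"y":0.036,"z":0.02,"ax":0,"ay":0,"az":0},
    {"fingers":0,"x":0,"y":0.036,"z":0.03,"ax":0,"ay":0,"az":0},
    {"fingers":0,"x":0,"y":0,"z":0.03,"ax":0,"ay":0,"az":0},
    {"fingers":0,"x":0,"y":0,"z":0,"ax":0,"ay":0,"az":0},
    {"fingers":0,"x":0,"y":0,"z":0,"ax":0,"ay":0,"az":0},
  ],
)

```text
clock: 7.48
tcp_pos: [0.5148, 0.3447, 0.1272]
orientation: [0.003, -3.137, 0.001]
contact_force: [0.1, -1.0, -0.5]
grip_width: 0.043
gripper_force: 0.0
```

```bash
python3 - <<'E'
from h import *
f=grab('wrist');P=cloud(f);z=P[...,2]
for n,lo,hi in(('rib',.039,.049),('top',.021,.031)):
    m=(z>lo)&(z<hi)&(abs(P[...,0]-.525)<.045)&(abs(P[...,1]-.3525)<.035)
    q=P[m];rc=cv2.minAreaRect((q[:,:2]*1000).astype(np.float32));print(n,m.sum(),np.median(q,0).round(4),np.round(rc,1) if 0 else rc)
plan((.525,.3525,.1,90),(.525,.3525,.050,90))
E
```

```text
rib 509 [0.5233 0.3551 0.0442] ((524.7222290039062, 355.1423645019531), (11.177191734313965, 34.202186584472656), 88.87689208984375)
top 2207 [0.5198 0.3529 0.0266] ((524.9722900390625, 355.44586181640625), (41.92435073852539, 55.18880081176758), 89.20592498779297)
t 7.53 p [0.5164 0.3447 0.1291] w 0.0427 F [ 0.9 -1.2  0.3]
turn [ 0.1  -0.08  0.04] shift mm [-8.6  7.8 29.1]
turn [0. 0. 0.] shift mm [ 0.  0. 50.]
```

Call:
arm_command(
  rows=[
    {"fingers":0,"x":-0.0086,"y":0.0105,"z":0.01,"ax":0,"ay":0,"az":1},
    {"fingers":0,"x":0,"y":0,"z":0.02,"ax":0,"ay":0,"az":0},
    {"fingers":0,"x":0,"y":0,"z":0.025,"ax":0,"ay":0,"az":0},
    {"fingers":0,"x":0,"y":0,"z":0.015,"ax":0,"ay":0,"az":0},
    {"fingers":0,"x":0,"y":0,"z":0.009,"ax":0,"ay":0,"az":0},
    {"fingers":0,"x":0,"y":0,"z":0,"ax":0,"ay":0,"az":0},
    {"fingers":0,"x":0,"y":0,"z":0,"ax":0,"ay":0,"az":0},
  ],
)

```text
clock: 8.12
tcp_pos: [0.526, 0.3564, 0.0518]
orientation: [0.027, 3.141, 0.007]
contact_force: [-0.3, -0.2, 0.4]
grip_width: 0.0429
gripper_force: 0.0
```

```bash
python3 - <<'E'
from h import *
plan((.525,.3552,.049,89))
E
```

```text
t 8.12 p [0.526  0.3564 0.0518] w 0.0429 F [-0.3 -0.2  0.4]
turn [0.24 0.05 0.03] shift mm [ 1.  -1.2  2.8]
```

Call:
arm_command(
  rows=[
    {"fingers":0,"x":0.001,"y":-0.001,"z":0.0025,"ax":0.2,"ay":0,"az":0},
    {"fingers":-0.5,"x":0,"y":0,"z":0,"ax":0,"ay":0,"az":0},
    {"fingers":-1,"x":0,"y":0,"z":0,"ax":0,"ay":0,"az":0},
    {"fingers":-1,"x":0,"y":0,"z":0,"ax":0,"ay":0,"az":0},
    {"fingers":-1,"x":0,"y":0,"z":0,"ax":0,"ay":0,"az":0},
    {"fingers":-1,"x":0,"y":0,"z":-0.02,"ax":0,"ay":0,"az":0},
    {"fingers":-1,"x":0,"y":0,"z":-0.035,"ax":0,"ay":0,"az":0},
    {"fingers":-1,"x":0,"y":0,"z":-0.04,"ax":0,"ay":0,"az":0},
    {"fingers":-1,"x":0,"y":0,"z":-0.025,"ax":0,"ay":0,"az":0},
    {"fingers":-1,"x":0,"y":0,"z":0,"ax":0,"ay":0,"az":0},
  ],
  grip_force=60,
)

```text
clock: 8.95
tcp_pos: [0.5271, 0.3577, 0.1744]
orientation: [0.025, 3.134, 0.011]
contact_force: [0.5, -0.4, -1.4]
grip_width: 0.0082
gripper_force: 61.2
```

```bash
python3 - <<'E'
from h import *
held()
plan((.543,.107,.16,97.3))
E
```

```text
held [257. 210.] 2606 lo [ -0.2 -18.6  17.9] hi [25.2 22.  25.8] medz 19.2
t 9.0 p [0.5257 0.357  0.1715] w 0.0081 F [ 0.3  0.4 -1.9]
turn [ 0.24  0.28 -8.21] shift mm [  14.7 -250.1   11.5]
```

Call:
arm_command(
  rows=[
    {"fingers":-1,"x":0,"y":0,"z":0,"ax":0.2,"ay":0.2,"az":-4.1},
    {"fingers":-1,"x":0,"y":0,"z":0,"ax":0,"ay":0,"az":-4.1},
    {"fingers":-1,"x":0.002,"y":-0.0357,"z":0,"ax":0,"ay":0,"az":0},
    {"fingers":-1,"x":0.002,"y":-0.0357,"z":0,"ax":0,"ay":0,"az":0},
    {"fingers":-1,"x":0.002,"y":-0.0357,"z":0,"ax":0,"ay":0,"az":0},
    {"fingers":-1,"x":0.002,"y":-0.0357,"z":0,"ax":0,"ay":0,"az":0},
    {"fingers":-1,"x":0.002,"y":-0.0357,"z":0,"ax":0,"ay":0,"az":0},
    {"fingers":-1,"x":0.002,"y":-0.0357,"z":0,"ax":0,"ay":0,"az":0},
    {"fingers":-1,"x":0.002,"y":-0.0357,"z":0.01,"ax":0,"ay":0,"az":0},
    {"fingers":-1,"x":0,"y":0,"z":0,"ax":0,"ay":0,"az":0},
  ],
)

```text
clock: 9.83
tcp_pos: [0.5405, 0.0963, 0.1564]
orientation: [0.183, -3.128, 0.014]
contact_force: [-0.5, -0.4, -0.3]
grip_width: 0.0083
gripper_force: 61.1
```

Call:
arm_command(
  rows=[
    {"fingers":-1,"x":0,"y":0,"z":0,"ax":0,"ay":0,"az":0},
    {"fingers":-1,"x":0,"y":0,"z":0,"ax":0,"ay":0,"az":0},
  ],
)

```text
clock: 10.0
tcp_pos: [0.5411, 0.1063, 0.1578]
orientation: [0.199, -3.129, 0.005]
contact_force: [0.7, 0.2, -0.9]
grip_width: 0.0083
gripper_force: 61.1
```

```bash
python3 - <<'E'
from h import *
f=held();cv2.imwrite('pics/w4.png',f['frame'][:,:,::-1])
plan((.543,.1067,.16,97.3))
P=cloud(f);z=P[...,2]
m=(abs(z-.0585)<.0035)&(abs(P[...,0]-.54)<.06)&(abs(P[...,1]-.107)<.045)
T=R.from_euler('z',-7.4,degrees=True).apply(P[m]-[.543,.1067,0])*1000
print(m.sum(),np.percentile(T,[1,99],0).round(1))
E
```

```text
held [257. 211.] 2521 lo [  1.2 -20.3  19.9] hi [26.7 20.2 25.5] medz 22.3
t 10.05 p [0.5413 0.1073 0.1581] w 0.008 F [-0.3  0.6 -0.8]
turn [-0.14 -0.31  0.09] shift mm [-1.6 -0.8 -1.9]
1603 [[-44.4 -30.4  55.2]
 [ -7.2  31.   60.7]]
```

View pics/w4.png

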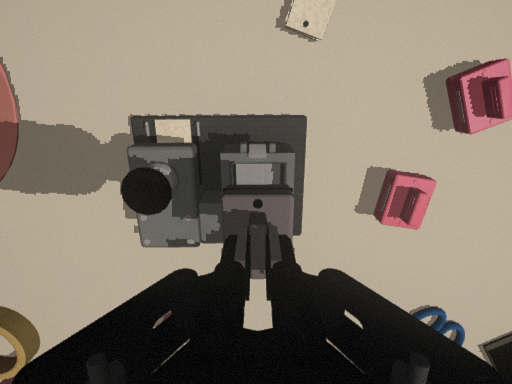

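The held cassette (258,215) is lined up with the empty pocket at (258,175). The housing edges put the pocket's centre within 0.3 mm in y. I'll lower it in.

Call:
arm_command(
  rows=[
    {"fingers":-1,"x":-0.0005,"y":0,"z":0.02,"ax":0,"ay":-0.3,"az":0},
    {"fingers":-1,"x":0,"y":0,"z":0.015,"ax":0,"ay":0,"az":0},
    {"fingers":-1,"x":0,"y":0,"z":0.008,"ax":0,"ay":0,"az":0},
    {"fingers":-1,"x":0,"y":0,"z":0.006,"ax":0,"ay":0,"az":0},
    {"fingers":-1,"x":0,"y":0,"z":0.006,"ax":0,"ay":0,"az":0},
    {"fingers":-1,"x":0,"y":0,"z":0.005,"ax":0,"ay":0,"az":0},
    {"fingers":-1,"x":0,"y":0,"z":0.003,"ax":0,"ay":0,"az":0},
    {"fingers":-1,"x":0,"y":0,"z":0,"ax":0,"ay":0,"az":0},
  ],
)

```text
clock: 10.72
tcp_pos: [0.5421, 0.1059, 0.0953]
orientation: [-0.2, 3.135, -0.005]
contact_force: [-0.7, -0.5, -0.2]
grip_width: 0.0082
gripper_force: 61.1
```

Call:
arm_command(
  rows=[
    {"fingers":-1,"x":0,"y":0,"z":0.002,"ax":0,"ay":0,"az":0},
    {"fingers":-1,"x":0,"y":0,"z":0.002,"ax":0,"ay":0,"az":0},
    {"fingers":-1,"x":0,"y":0,"z":0.001,"ax":0,"ay":0,"az":0},
    {"fingers":-1,"x":0,"y":0,"z":0,"ax":0,"ay":0,"az":0},
  ],
)

```text
clock: 11.05
tcp_pos: [0.5427, 0.1058, 0.091]
orientation: [-0.199, 3.133, -0.004]
contact_force: [-0.3, -0.9, 2.9]
grip_width: 0.0085
gripper_force: 61.7
```

It's seated on the sprung floor with 2.9 N of support. I'll release, lift, shut the fingers and move behind the clamp.

Call:
arm_command(
  rows=[
    {"fingers":-0.6,"x":0,"y":0,"z":0,"ax":0,"ay":0,"az":0},
    {"fingers":-0.3,"x":0,"y":0,"z":0,"ax":0,"ay":0,"az":0},
    {"fingers":-0.3,"x":0,"y":0,"z":-0.01,"ax":0,"ay":0,"az":0},
    {"fingers":-0.3,"x":0,"y":0,"z":-0.03,"ax":0,"ay":0,"az":0},
    {"fingers":-1,"x":0,"y":0,"z":-0.04,"ax":0,"ay":0,"az":0},
    {"fingers":-1,"x":0,"y":0,"z":-0.04,"ax":0,"ay":0,"az":0},
    {"fingers":-1,"x":0,"y":0,"z":-0.04,"ax":0,"ay":0,"az":0},
    {"fingers":-1,"x":0,"y":0,"z":0,"ax":0,"ay":0,"az":0},
  ],
)

```text
clock: 11.72
tcp_pos: [0.5462, 0.1071, 0.2596]
orientation: [-0.198, 3.121, 0.001]
contact_force: [1.2, 0.1, 0.9]
grip_width: -0.0001
gripper_force: 0.0
```

```bash
python3 - <<'E'
from h import *
f=grab('wrist');P=cloud(f)
T=R.from_euler('z',-7.4,degrees=True).apply((P-[.543,.107,0]).reshape(-1,3)).reshape(P.shape)*1000
for n,lo,hi in(('rib',82,92),('top',66,73)):
    m=(abs(T[...,0])<38)&(abs(T[...,1])<30)&(T[...,2]>lo)&(T[...,2]<hi);q=T[m];print(n,m.sum(),np.percentile(q,[2,50,98],0).round(1).tolist())
for n in('scene',):
    f=grab(n);P=cloud(f);T=R.from_euler('z',-7.4,degrees=True).apply((P-[.543,.107,0]).reshape(-1,3)).reshape(P.shape)*1000
    m=(T[...,2]>90)&(T[...,2]<200)&(abs(T[...,1])<35)&(T[...,0]>35)&(T[...,0]<130);q=T[m];print('clamp',m.sum(),np.percentile(q,[2,98],0).round(1).tolist())
    q=q[q[:,2]>145];print(np.median(q,0))
def W(s,z): 
    a=np.radians(7.4);return(.543+s*np.cos(a)/1000,.107+s*np.sin(a)/1000,z,97.4)
plan(W(0,.25),W(135,.25),W(135,.168))
ps,pz=135,168
for th in(2.1,1.9,1.7,1.5,1.3,1.1,.9,.7,.5,.35,.2,.1,0):
    c,s=np.cos(th),np.sin(th);rr=114 if th>1.571 else 104-4*th
    F=48-rr*c+3*s+11;z=70+(95 if th>1.571 else rr)*s+(0 if th>1.571 else 3*c)+19
    print(th,'tcp s,z',round(F,1),round(z,1),'dx',round(ps-F,1),'dz',round(pz-z,1));ps,pz=F,z
E
```

```text
rib 285 [[-16.1, -5.8, 83.8], [-0.4, -0.1, 87.3], [15.9, 4.4, 88.8]]
top 1293 [[-25.9, -20.8, 68.1], [-1.8, -0.2, 69.6], [26.9, 19.7, 71.2]]
clamp 382 [[49.4, -23.7, 93.7], [74.5, 16.6, 179.7]]
[ 68.34808295  -4.81865139 163.96192342]
t 11.82 p [0.5431 0.1065 0.2533] w -0.0002 F [-0.7  0.7 -0.3]
turn [-0.11  0.32 -0.11] shift mm [0.  0.5 3.3]
turn [0. 0. 0.] shift mm [-135.   -0.    0.]
turn [0. 0. 0.] shift mm [ 0.  0. 82.]
2.1 tcp s,z 119.1 171.0 dx 15.9 dz -3.0
1.9 tcp s,z 98.7 178.9 dx 20.4 dz -7.9
1.7 tcp s,z 76.7 183.2 dx 22.0 dz -4.3
1.5 tcp s,z 55.1 187.0 dx 21.6 dz -3.8
1.3 tcp s,z 35.5 185.0 dx 19.6 dz 2.0
1.1 tcp s,z 16.5 179.1 dx 19.0 dz 5.9
0.9 tcp s,z -1.1 169.5 dx 17.6 dz 9.6
0.7 tcp s,z -16.5 156.5 dx 15.4 dz 13.0
0.5 tcp s,z -29.1 140.5 dx 12.6 dz 16.0
0.35 tcp s,z -36.4 127.0 dx 7.3 dz 13.5
0.2 tcp s,z -41.5 112.4 dx 5.2 dz 14.6
0.1 tcp s,z -43.8 102.3 dx 2.2 dz 10.1
0 tcp s,z -45.0 92.0 dx 1.2 dz 10.3
```

The fresh cassette is level and seated at (0, 0), rib top at 87 mm, which is unloaded as expected. The clamp stands at about 1.8 rad. I'll go behind the tab.

Call:
arm_command(
  rows=[
    {"fingers":-1,"x":-0.03,"y":0.0005,"z":0,"ax":0,"ay":0.3,"az":0},
    {"fingers":-1,"x":-0.03,"y":0,"z":0,"ax":0,"ay":0,"az":0},
    {"fingers":-1,"x":-0.03,"y":0,"z":0,"ax":0,"ay":0,"az":0},
    {"fingers":-1,"x":-0.025,"y":0,"z":0,"ax":0,"ay":0,"az":0},
    {"fingers":-1,"x":0,"y":0,"z":0.025,"ax":0,"ay":0,"az":0},
    {"fingers":-1,"x":0,"y":0,"z":0.025,"ax":0,"ay":0,"az":0},
    {"fingers":-1,"x":0,"y":0,"z":0.022,"ax":0,"ay":0,"az":0},
    {"fingers":-1,"x":0,"y":0,"z":0,"ax":0,"ay":0,"az":0},
    {"fingers":-1,"x":0,"y":0,"z":0,"ax":0,"ay":0,"az":0},
  ],
)

```text
clock: 12.57
tcp_pos: [0.6542, 0.1208, 0.1762]
orientation: [0.199, -3.126, 0.007]
contact_force: [-0.2, -0.7, 1.6]
grip_width: 0.0001
gripper_force: 0.0
```

```bash
cat >> h.py <<'E'
def S():
    o=r.get_obs();v=R.from_euler('z',-7.4,degrees=True).apply(np.array(o['tcp_pos'])-[.543,.107,0])*1000
    print('stamp-frame tcp',v.round(1),'F',np.round(o['contact_force'],1),'t',o['clock'])
E
python3 - <<'E'
from h import *
S();plan((.6511,.1211,.18,97.4))
f=grab('wrist');cv2.imwrite('pics/w5.png',f['frame'][:,:,::-1])
E
```

```text
stamp-frame tcp [112.   -0.6 176.2] F [-0.2 -0.7  1.6] t 12.5667
t 12.57 p [0.6542 0.1208 0.1762] w 0.0001 F [-0.2 -0.7  1.6]
turn [-0.22 -0.54 -0.1 ] shift mm [ 3.   0.7 -3.8]
```

View pics/w5.png

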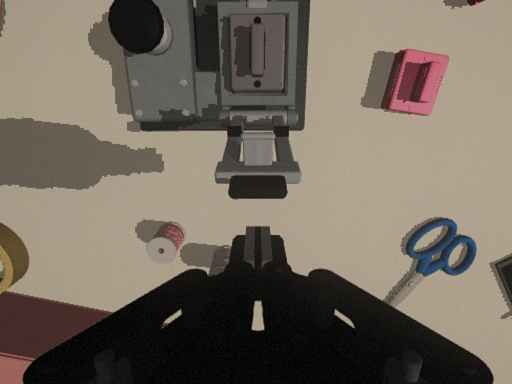

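The shut fingers (258,235) stand right behind the clamp's tab (258,187), centred, with the spools clear. I'll sweep it forward along the arc.

Call:
arm_command(
  rows=[
    {"fingers":-1,"x":0.014,"y":0.0005,"z":-0.004,"ax":0,"ay":0,"az":0},
    {"fingers":-1,"x":0.014,"y":0,"z":-0.003,"ax":0,"ay":0,"az":0},
    {"fingers":-1,"x":0.014,"y":0,"z":-0.003,"ax":0,"ay":0,"az":0},
    {"fingers":-1,"x":0.014,"y":0,"z":-0.001,"ax":0,"ay":0,"az":0},
    {"fingers":-1,"x":0.01,"y":0,"z":0.001,"ax":0,"ay":0,"az":0},
    {"fingers":-1,"x":0.01,"y":0,"z":0.002,"ax":0,"ay":0,"az":0},
    {"fingers":-1,"x":0,"y":0,"z":0,"ax":0,"ay":0,"az":0},
  ],
)

```text
clock: 13.2
tcp_pos: [0.5798, 0.112, 0.1886]
orientation: [0.2, -3.133, 0.004]
contact_force: [0.9, 0.3, -0.0]
grip_width: 0.0002
gripper_force: 0.0
```

```bash
cat >> h.py <<'E'
def clampangle():
    for n in('scene','top'):
        f=grab(n);P=cloud(f);T=R.from_euler('z',-7.4,degrees=True).apply((P-[.543,.107,0]).reshape(-1,3)).reshape(P.shape)*1000
        h=np.hypot(T[...,0]-48,T[...,2]-70);m=(h<122)&(h>60)&(T[...,2]>62)&(abs(T[...,1])<20)
        th=np.arctan2(T[...,2]-70,48-T[...,0])[m];print(n,m.sum(),'theta pct',np.percentile(th,[5,25,50,75,95]).round(2) if m.sum() else '')
E
python3 - <<'E'
from h import *
S();clampangle()
E
```

```text
stamp-frame tcp [ 37.1   0.2 188.6] F [ 0.9  0.3 -0. ] t 13.2
scene 372 theta pct [-0.05  0.12  1.28  1.31  1.43]
top 0 theta pct
```

The camera puts the clamp at about 1.3 rad, as the table predicted. I'll continue down to about 0.35 rad.

Call:
arm_command(
  rows=[
    {"fingers":-1,"x":0.0105,"y":0,"z":0.004,"ax":0,"ay":0,"az":0},
    {"fingers":-1,"x":0.0105,"y":0,"z":0.0055,"ax":0,"ay":0,"az":0},
    {"fingers":-1,"x":0.009,"y":0,"z":0.0045,"ax":0,"ay":0,"az":0},
    {"fingers":-1,"x":0.0085,"y":0,"z":0.005,"ax":0,"ay":0,"az":0},
    {"fingers":-1,"x":0.008,"y":0,"z":0.0065,"ax":0,"ay":0,"az":0},
    {"fingers":-1,"x":0.0075,"y":0,"z":0.0065,"ax":0,"ay":0,"az":0},
    {"fingers":-1,"x":0.0065,"y":0,"z":0.0075,"ax":0,"ay":0,"az":0},
    {"fingers":-1,"x":0.006,"y":0,"z":0.0085,"ax":0,"ay":0,"az":0},
    {"fingers":-1,"x":0.0073,"y":0,"z":0.0135,"ax":0,"ay":0,"az":0},
    {"fingers":-1,"x":0,"y":0,"z":0,"ax":0,"ay":0,"az":0},
  ],
)

```text
clock: 14.13
tcp_pos: [0.5038, 0.1017, 0.1229]
orientation: [0.2, -3.126, 0.007]
contact_force: [-0.8, -0.4, 0.0]
grip_width: -0.0
gripper_force: 0.0
```

```bash
python3 - <<'E'
from h import *
S();clampangle()
E
```

```text
stamp-frame tcp [-39.6  -0.2 122.9] F [-0.8 -0.4  0. ] t 14.1333
scene 342 theta pct [-0.03  0.3   0.38  0.56  0.72]
top 0 theta pct
```

Call:
arm_command(
  rows=[
    {"fingers":-1,"x":0.003,"y":0,"z":0.01,"ax":0,"ay":0,"az":0},
    {"fingers":-1,"x":0.002,"y":0,"z":0.005,"ax":0,"ay":0,"az":0},
    {"fingers":-1,"x":0.001,"y":0,"z":0.004,"ax":0,"ay":0,"az":0},
    {"fingers":-1,"x":0.001,"y":0,"z":0.004,"ax":0,"ay":0,"az":0},
    {"fingers":-1,"x":0.001,"y":0,"z":0.003,"ax":0,"ay":0,"az":0},
    {"fingers":-1,"x":0,"y":0,"z":0.003,"ax":0,"ay":0,"az":0},
    {"fingers":-1,"x":0,"y":0,"z":0.002,"ax":0,"ay":0,"az":0},
    {"fingers":-1,"x":0,"y":0,"z":0.002,"ax":0,"ay":0,"az":0},
    {"fingers":-1,"x":0,"y":0,"z":0,"ax":0,"ay":0,"az":0},
  ],
)

```text
clock: 14.98
tcp_pos: [0.4995, 0.1015, 0.0927]
orientation: [0.2, -3.132, 0.005]
contact_force: [1.8, -0.3, 2.8]
grip_width: -0.0001
gripper_force: 1.4
```

```bash
python3 - <<'E'
from h import *
S();clampangle()
E
```

```text
stamp-frame tcp [-43.8   0.1  92.7] F [ 1.8 -0.3  2.8] t 14.9833
scene 405 theta pct [0.   0.04 0.26 0.47 0.59]
top 0 theta pct
```

Call:
arm_command(
  rows=[
    {"fingers":-1,"x":0,"y":0,"z":0.002,"ax":0,"ay":0,"az":0},
    {"fingers":-1,"x":0,"y":0,"z":0.002,"ax":0,"ay":0,"az":0},
    {"fingers":-1,"x":0,"y":0,"z":0.002,"ax":0,"ay":0,"az":0},
    {"fingers":-1,"x":0,"y":0,"z":0,"ax":0,"ay":0,"az":0},
  ],
)

```text
clock: 15.42
tcp_pos: [0.4994, 0.1015, 0.0895]
orientation: [0.199, -3.132, 0.004]
contact_force: [-10.0, -0.7, 38.9]
grip_width: 0.0003
gripper_force: 19.9
```

That's 39 N at 89.5 mm, so it is at the firm stop. I'll back off and check that it stays down.

Call:
arm_command(
  rows=[
    {"fingers":-1,"x":0,"y":0,"z":-0.006,"ax":0,"ay":0,"az":0},
    {"fingers":-1,"x":0,"y":0,"z":-0.02,"ax":0,"ay":0,"az":0},
    {"fingers":-1,"x":0,"y":0,"z":-0.04,"ax":0,"ay":0,"az":0},
    {"fingers":-1,"x":0,"y":0,"z":-0.04,"ax":0,"ay":0,"az":0},
    {"fingers":-1,"x":0,"y":0,"z":-0.02,"ax":0,"ay":0,"az":0},
    {"fingers":-1,"x":0,"y":0,"z":0,"ax":0,"ay":0,"az":0},
    {"fingers":-1,"x":0,"y":0,"z":0,"ax":0,"ay":0,"az":0},
  ],
)

```text
clock: 16.0
tcp_pos: [0.499, 0.1018, 0.2129]
orientation: [0.2, -3.132, 0.005]
contact_force: [0.9, 0.4, -0.2]
grip_width: -0.0001
gripper_force: 0.0
```

```bash
python3 - <<'E'
from h import *
S();clampangle()
f=grab('wrist');P=cloud(f);cv2.imwrite('pics/w6.png',f['frame'][:,:,::-1])
T=R.from_euler('z',-7.4,degrees=True).apply((P-[.543,.107,0]).reshape(-1,3)).reshape(P.shape)*1000
m=(abs(T[...,1])<12)&(T[...,0]<-40)&(T[...,0]>-50)&(T[...,2]>60);print('bar z',m.sum(),np.median(T[m],0).round(1))
m=(abs(T[...,1])<12)&(T[...,0]<-53)&(T[...,0]>-64)&(T[...,2]>60);print('tab z',m.sum(),np.median(T[m],0).round(1))
m=(abs(T[...,1])<5)&(abs(T[...,0])<15)&(T[...,2]>60)&(T[...,2]<100);print('rib z',m.sum(),np.median(T[m],0).round(1))
m=(P[...,2]>.09)&(P[...,2]<.104)&(abs(P[...,0]-.538)<.03)&(abs(P[...,1]-.024)<.03)
q=P[m];print('knob',m.sum(),q.mean(0).round(4),cv2.minEnclosingCircle((q[:,:2]*1000).astype(np.float32)))
k=q.mean(0);plan((k[0],k[1],.14,97.4),(k[0],k[1],.117,97.4))
E
```

```text
stamp-frame tcp [-44.3   0.5 212.9] F [ 0.9  0.4 -0.2] t 16.0
scene 206 theta pct [-0.03  0.02  0.03  0.04  0.08]
top 0 theta pct 
bar z 562 [-45.    1.1 230. ]
tab z 9474 [-57.3  -0.6 270.8]
rib z 136 [-6.6 -0.  78.9]
knob 1054 [0.5361 0.025  0.0965] ((537.8933715820312, 23.956588745117188), 18.2917537689209)
t 16.15 p [0.4979 0.1014 0.2107] w -0.0002 F [ 0.1  0.5 -0. ]
turn [-0.22 -0.47 -0.1 ] shift mm [-28.1 -80.7  70.7]
turn [0. 0. 0.] shift mm [ 0.  0. 23.]
```

View pics/w6.png

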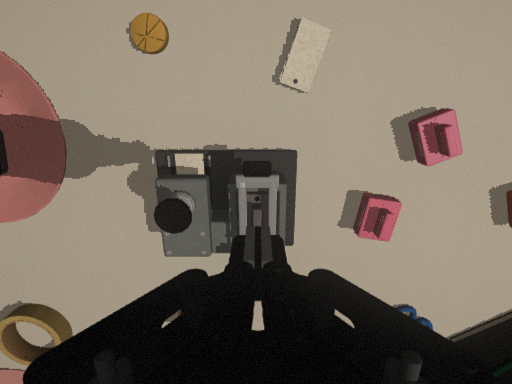

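The clamp is closed flat over the cassette (258,200) and measures 0.02–0.03 rad. The rib top is at 79 mm, so the cassette is fully home and the catch holds. The knob is at (173,215), centre (0.538, 0.024). Next I'll press it.

Call:
arm_command(
  rows=[
    {"fingers":-1,"x":-0.01,"y":-0.0275,"z":0,"ax":0,"ay":-0.4,"az":0},
    {"fingers":-1,"x":-0.01,"y":-0.0275,"z":0,"ax":0,"ay":0,"az":0},
    {"fingers":-1,"x":-0.01,"y":-0.027,"z":0,"ax":0,"ay":0,"az":0},
    {"fingers":-1,"x":0,"y":0,"z":0.03,"ax":0,"ay":0,"az":0},
    {"fingers":-1,"x":0,"y":0,"z":0.03,"ax":0,"ay":0,"az":0},
    {"fingers":-1,"x":0,"y":0,"z":0.025,"ax":0,"ay":0,"az":0},
    {"fingers":-1,"x":0,"y":0,"z":0.007,"ax":0,"ay":0,"az":0},
    {"fingers":-1,"x":0,"y":0,"z":0,"ax":0,"ay":0,"az":0},
    {"fingers":-1,"x":0,"y":0,"z":0,"ax":0,"ay":0,"az":0},
  ],
)

```text
clock: 16.9
tcp_pos: [0.5395, 0.0239, 0.1205]
orientation: [-0.2, 3.134, -0.005]
contact_force: [0.3, 0.6, 0.5]
grip_width: -0.0001
gripper_force: 0.0
```

Call:
arm_command(
  rows=[
    {"fingers":-1,"x":0.001,"y":0,"z":0.004,"ax":0,"ay":0,"az":0},
    {"fingers":-1,"x":0,"y":0,"z":0.003,"ax":0,"ay":0,"az":0},
    {"fingers":-1,"x":0,"y":0,"z":0.003,"ax":0,"ay":0,"az":0},
    {"fingers":-1,"x":0,"y":0,"z":0.003,"ax":0,"ay":0,"az":0},
    {"fingers":-1,"x":0,"y":0,"z":0.002,"ax":0,"ay":0,"az":0},
    {"fingers":-1,"x":0,"y":0,"z":0.002,"ax":0,"ay":0,"az":0},
    {"fingers":-1,"x":0,"y":0,"z":0,"ax":0,"ay":0,"az":0},
    {"fingers":-1,"x":0,"y":0,"z":0,"ax":0,"ay":0,"az":0},
  ],
)

```text
clock: 17.57
tcp_pos: [0.5398, 0.024, 0.1046]
orientation: [-0.2, 3.13, -0.004]
contact_force: [-0.5, 1.5, 7.2]
grip_width: -0.0004
gripper_force: 3.5
```

Call:
arm_command(
  rows=[
    {"fingers":-1,"x":0,"y":0,"z":0.0015,"ax":0,"ay":0,"az":0},
    {"fingers":-1,"x":0,"y":0,"z":0.001,"ax":0,"ay":0,"az":0},
    {"fingers":-1,"x":0,"y":0,"z":0.0005,"ax":0,"ay":0,"az":0},
    {"fingers":-1,"x":0,"y":0,"z":0,"ax":0,"ay":0,"az":0},
    {"fingers":-1,"x":0,"y":0,"z":0,"ax":0,"ay":0,"az":0},
  ],
)

```text
clock: 17.98
tcp_pos: [0.5399, 0.024, 0.1038]
orientation: [-0.199, 3.13, -0.003]
contact_force: [-8.7, -0.2, 30.3]
grip_width: -0.0
gripper_force: 15.0
```

30 N with no further travel means it's firmly on its stop. I'll release and retreat.

Call:
arm_command(
  rows=[
    {"fingers":-1,"x":0,"y":0,"z":-0.008,"ax":0,"ay":0,"az":0},
    {"fingers":-1,"x":0,"y":0,"z":-0.015,"ax":0,"ay":0,"az":0},
    {"fingers":-1,"x":0,"y":0,"z":-0.035,"ax":0,"ay":0,"az":0},
    {"fingers":-1,"x":0,"y":0,"z":-0.04,"ax":0,"ay":0,"az":0},
    {"fingers":-1,"x":0,"y":0,"z":-0.03,"ax":0,"ay":0,"az":0},
    {"fingers":-1,"x":0,"y":0,"z":0,"ax":0,"ay":0,"az":0},
    {"fingers":-1,"x":0,"y":0,"z":0,"ax":0,"ay":0,"az":0},
  ],
)

```text
clock: 18.57
tcp_pos: [0.5394, 0.0243, 0.2305]
orientation: [-0.199, 3.128, -0.003]
contact_force: [0.0, -0.9, -0.8]
grip_width: -0.0
gripper_force: 0.0
```

```bash
python3 - <<'E'
from h import *
S();clampangle()
f=grab('wrist');P=cloud(f)
m=(P[...,2]>.08)&(P[...,2]<.104)&(abs(P[...,0]-.538)<.012)&(abs(P[...,1]-.024)<.012);print('knob z',np.median(P[m],0),m.sum())
f=dict(np.load('scene.npz'));cv2.imwrite('pics/end.png',cv2.resize(f['frame'][:,:,::-1],(800,600)))
P=cloud(f);m=(abs(P[...,0]-.516)<.04)&(abs(P[...,1]+.225)<.04)&(P[...,2]>.026)&(P[...,2]<.06);print('spent',np.median(P[m],0),m.sum())
E
```

```text
stamp-frame tcp [-14.2 -81.6 230.5] F [ 0.  -0.9 -0.8] t 18.5667
scene 208 theta pct [-0.02  0.02  0.03  0.04  0.07]
top 191 theta pct [-0.01  0.02  0.03  0.05  0.08]
knob z [0.53746037 0.02388513 0.09745475] 578
spent [ 0.51282958 -0.22777062  0.03150626] 451
```

View pics/end.png

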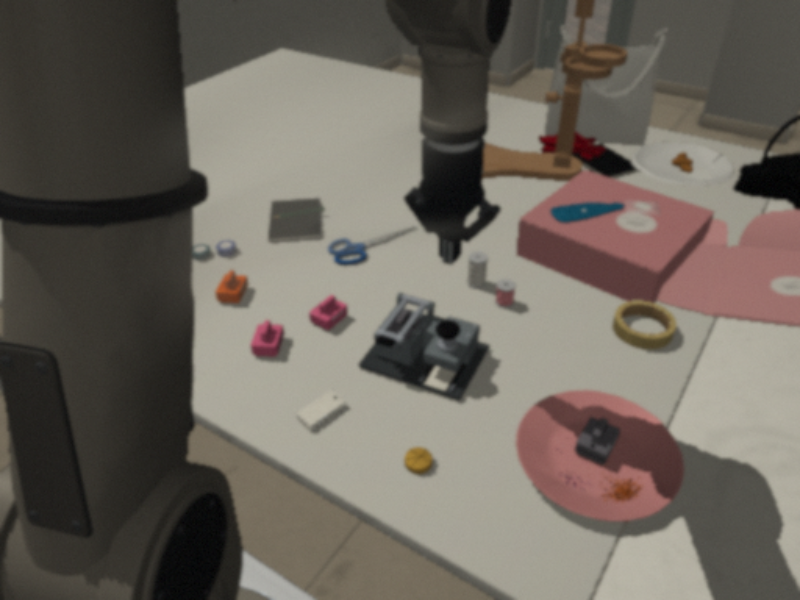

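The final view shows the clamp closed at (405,315), the knob back up at (447,330), the spent cassette on the plate at (598,440), and the bystanders where they were. Handing in.

```bash
python3 -c "
from bench import r
print(r.hand_in())"
```

```text
the job is handed in; nothing more can be done
None
```

The job is handed in at about 18.6 s of the 67 s: the spent cassette is on the plate, the fresh one is fully home under the latched clamp, the knob went to its stop and sprang back, and the bystanders were not touched; I did not check the printed mark itself.

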